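# Close and cam-lock the tea chest

## Robot

A 6-joint arm with a two-finger parallel gripper is mounted at the origin on the work surface. World frame = base frame: x ahead of the robot, y to its left, z up, the work surface at z = 0. Lengths are in m, angles in rad, forces in N, time in s.
With the tool pointing down it reaches from about 0.375 to 0.9 m from the base axis. Payload 3.1 kg.
Tool frame: the origin (TCP) lies midway between the tips of the shut fingers; the grasp point (between the pads) lies 19 mm behind it; z points along the fingers, y is the line along which they close (so a half turn about z gives the same grasp; the last joint's range is limited). The gripper opens to 85 mm and grips with 20 to 120 N. Pads are 22 mm wide; open, the fingers measure 114 mm over their backs; the gripper's body (76 mm by 85 mm) begins 54 mm behind the grasp point. The pads swing forward as they close: fully open they stand 13 mm farther back than shut.
Start: joints at [-1.458, 0.527, 1.433, -0, 1.181, -0.178], TCP at [0.179, -0.599, 0.231] pointing down, gripper open.
Joint ranges: [-3.08, 3.08], [-0.75, 2.2], [0.22, 2.44], [-1.43, 4.57], [0, 2.65], [-2.85, 2.85]. Speed limits (rad/s): [2.79, 2.79, 3.14, 3.14, 3.14, 3.14].

## Interface

Orientations are given as a unit quaternion [x, y, z, w].
In Python, from station import manip gives the robot as it stands.
- The arm moves only by the tool step_arm, never from a script. Its argument "targets" is text: rows parted by semicolons, each of 4 numbers parted by spaces: the shift along the tool's x, y, z in mm, then the turn about the tool's z in degrees. A call has 1 to 12 rows; each row is the pose to reach, as a shift and turn from the pose commanded when the call began, along the tool's axes at that moment; what a row does not reach only later rows make up. A row lasts 1/10 s, in which the tool goes at most 50 mm and 8.59 degrees, less where a joint would pass 70% of its speed; a pose out of reach is approached as far as the arm can. A call with a gripper value outside its range is refused whole. "gripper" is the closure, from 0 (fully open) to 1 (shut), set as the call begins (left out, the last holds). The fingers move at their own pace and stop on an object; "squeeze" is the grip in N (left out, the last holds). Time passes only in rows, so rows that repeat a pose let the fingers close. It gives the time, the measured TCP pose, the force, the opening and the grip force at its end, in the units of the state.
- manip.sense(): the state, without advancing time (a new reading comes with each control period).
- manip.snapshot(name): name is "scene" or "top"; returns the picture (480x640x3 uint8, red, green, blue); there is no depth.
- manip.get_calibration(name): a dict with "fov_y" (degrees; the focal length in pixels is half the picture's height over the tangent of half this angle, whatever the lens; pixels are square), "cx", "cy" (the principal point, pixels), "extrinsics" (4x4, takes a point from camera to world coordinates). Camera axes: x right, y down, z forward; pixel columns grow to the right and rows downward; lengths in m; the calibration is good to about 2 mm. A picture is of the moment at which its call begins. get_calibration takes no time and is no camera call.
- manip.sign_off(): hands the job in; it is judged then, once.
Trained networks look in the newest picture that a camera, given by its name, has taken for a name from the list of things; names that differ only in an ending like _2 or _b are one class to them, and where a whole thing is asked for, a point or a joint stands for the part that bears it (a point fixed in the world has none). Each returns a list of dicts, best first, with "p" (0 to 1); they miss things now and then, are a little off and sometimes report something else, mostly with a low value. They report only what shows in the picture. A call takes as long as a camera call.
- manip.recognise(camera, query): "position" ([column, row] in pixels, amid what is visible of it).
- manip.masks_of(camera, query): "pixels" (480x640 bool, what is visible of it) and "position" ([column, row] in pixels, amid what is visible of it).
- manip.mark_of(camera, query): "position" ([column, row] in pixels: a listed point, or the origin of a listed thing).
The state is a dict: "t": time; "q": joint angles; "qd": joint speeds; "tau": joint torques, N m; "tcp_pos": TCP position; "tool_rot": TCP orientation; "force": force on the tool from outside, world axes, zero at the start; "ft_torque": the same for the moment, N m; "finger_gap": opening from 0.0 (shut) to 1.0 (fully open); "gripper_force": force on a finger pad.
Only numpy, scipy, OpenCV 4.12 (cv2) and the standard library are available. Lean on these libraries where they do the work, as an engineer would, in place of code of your own. Each camera call takes 0.05 s, during which the arm holds its last target. There are 200 camera calls.

## Task

Close the wooden tea chest so that the tea cakes in it stay dry: slide its lid up against the rubber seal, then give the brass cam lock a full quarter turn clockwise so that its hook catches the steel pin on the lid and draws the lid tight onto the seal. Leave the lock fully turned and the things standing round the chest where they are.

Things in the scene. Friction and masses are not known exactly. Their poses are not given: they have to be found in the camera images.
- chest: Fixed wooden tea chest, 250 mm (x) by 370 mm (y), its top 114 mm above the table. Origin: centre of its underside; z up; y runs along its length, and the lid slides along y. The half of the top at -y is a fixed panel, the half at +y is the sliding lid; the gap shows paper-wrapped tea cakes inside.
- lid (a joint): How far the sliding lid (light wood, 216 x 185 x 12 mm, 0.6 kg) stands open, in m: from its front edge to its tight closed place. 0 is tight, at most 0.1 open; it closes towards the chest's -y and rubs with about 2 N. The lock's hook can catch the lid when this is below about 0.010.
- seam (a point): Centre of the line where the lid's front edge lies when tight, at the level of the top. A black rubber seal strip here on the fixed panel meets the lid's edge with the lid about 0.006 open; squeezing it on to 0 takes about 15 N. Let go, the lid springs back to about 0.005: only the lock holds it tight.
- lid_knob (a point): Point on the axis of the lid's dark wooden knob, 27 mm above the lid's top; moves with the lid, 110 mm behind the lid's front edge. The knob is an upright cylinder: head 32 mm diameter from 14 to 40 mm above the lid, on a 20 mm stem.
- keeper_pin (a point): Top centre of the upright steel pin (10 mm diameter, 17 mm tall) on the lid, 12 mm behind the lid's front edge; the lock's hook catches it.
- lock_pivot (a point): The cam lock's upright turning axis, at the surface of the fixed panel (114 mm above the table), 36 mm on the -y side of the chest's centre.
- lock (a joint): Turn of the brass cam lock, rad, clockwise from above. At 0 (open) its lever points to the chest's -y; at 1.57 (the stop, locked) to the chest's -x. Below 0.25 the hook is clear of the pin; from 0.4 it catches the pin, or blocks it if the lid is too far open. It draws the lid in until about 1.3 and stays where it is left. Turning takes under 15 N at the grip.
- lever_grip (a point): Point on the axis of the upright black grip at the end of the lock's lever, 80 mm from the turning axis, 45 mm above the lid's top. The grip is a 16 mm diameter round pin that turns with the lever; it stands free from 21 to 59 mm above the chest's top.
- cup: Bystander: blue ceramic tea cup, 76 mm across, 60 mm tall, on the table. Origin: centre of its underside.
- jar: Bystander: white ceramic jar, 80 mm across, 110 mm tall, on the table. Origin: centre of its underside.
- scoop: Bystander: wooden tea scoop, 190 mm long, lying on the table. Origin near its middle, handle to its -x.

How it is judged:
On the way:
1. the lid is slid up to the seal while the lock is still open (value of joint lid below 0.012 m and value of joint lock below 0.8 rad), for 0.1 s.
At the end, for the whole second after the job is handed in: The lid is drawn tight (less than 2.5 mm open) and held by the lock, which is turned at least 1.45 rad (of 1.57); both are at rest, and cup, jar and scoop are each within 30 mm of where they stood (value of joint lid below 0.0025 m and value of joint lock above 1.45 rad and velocity of joint lid between -0.005 and 0.005 m/s and velocity of joint lock between -0.05 and 0.05 rad/s and distance of each of cup, jar, scoop from where it was at the start of the episode below 0.03 m); the robot touches nothing.
It fails at once if the cup is pushed out of its place (distance of cup from where it was at the start of the episode above 0.03 m).
It fails at once if the jar is pushed out of its place (distance of jar from where it was at the start of the episode above 0.03 m).
It fails at once if the scoop is pushed out of its place (distance of scoop from where it was at the start of the episode above 0.03 m).
It also fails if it takes over 53 s, if anything falls off the work surface, if the arm or the gripper's body presses on something with over 40 N, if the wrist force passes 120 N, or if a joint passes its speed limit or range.

## Working session

There is one attempt and no reset: what is moved stays moved. The work goes in short steps, Python scripts to look and compute and a tool call to move; the robot and the scene stay as the last step left them, time stands still between calls to the robot, and variables do not carry over. Pictures are saved under pics/ and viewed, at most 10 in all, crops included, and the job is handed in when it is done.

Besides the shell and the picture viewer there is one more tool, called after ">>>" as a command line: name --argument value ..., lists and objects as JSON in quotes. step_arm: Moves the arm, as the interface text tells. Its arguments: {"type":"object","properties":{"targets":{"type":"string"},"gripper":{"type":"number"},"squeeze":{"type":"number"}},"required":["targets"]}

```bash
mkdir -p pics
cat > h.py <<'E'
import numpy as np, cv2
from station import manip
from scipy.spatial.transform import Rotation as R
def ray(cam,px):
    c=manip.get_calibration(cam); f=240/np.tan(np.radians(c['fov_y'])/2); E=np.array(c['extrinsics'])
    d=E[:3,:3]@np.array([(px[0]-c['cx'])/f,(px[1]-c['cy'])/f,1]); return E[:3,3],d/np.linalg.norm(d)
def onz(cam,px,z):
    o,d=ray(cam,px); return o+d*(z-o[2])/d[2]
def snap(cam,name=None):
    im=np.asarray(manip.snapshot(cam))
    if name: cv2.imwrite(f'pics/{name}.png',im[:,:,::-1])
    return im
E
python3 - <<'E'
from h import *
s=manip.sense(); print(s['t'],s['tcp_pos'],s['tool_rot'],s['force'])
a=snap('scene');b=snap('top')
cv2.imwrite('pics/a.png',np.hstack([cv2.resize(x,(400,300),interpolation=cv2.INTER_AREA) for x in (a,b)])[:,:,::-1]); cv2.imwrite('pics/top.png',b[:,:,::-1]);cv2.imwrite('pics/scene.png',a[:,:,::-1])
Z=dict(chest=0,seam=.114,lid_knob=.141,keeper_pin=.131,lock_pivot=.114,lever_grip=.159,cup=0,jar=0,scoop=0)
for k,z in Z.items():
  for cam in('scene','top'):
    r=manip.mark_of(cam,k)[:2]
    for x in r: print(k,cam,round(x['p'],2),np.round(x['position'],1),np.round(onz(cam,x['position'],z),4))
for cam in('scene','top'): print(cam, np.round(np.array(manip.get_calibration(cam)['extrinsics']),3).tolist())
E
```

```text
0.0 [ 0.17915389 -0.59801166  0.23032261] [ 9.89449078e-01  1.44876798e-01  3.43246951e-05 -1.11108144e-03] [ 0.39990911  0.04464095 -0.65485744]
chest scene 0.69 [334.5 266.5] [ 0.5605 -0.1125  0.    ]
chest top 0.92 [323.3 262.3] [ 0.5643 -0.1189  0.    ]
seam scene 0.62 [335.3 225.1] [ 0.5607 -0.1152  0.114 ]
seam top 0.48 [286.2 185.2] [ 0.7171 -0.0355  0.114 ]
lid_knob scene 0.8 [396.6 263.9] [0.5492 0.07   0.141 ]
lid_knob top 0.84 [226.6 264.6] [0.5497 0.0776 0.141 ]
keeper_pin scene 0.59 [364.4 242.5] [ 0.5554 -0.0196  0.131 ]
keeper_pin top 0.97 [277.3 257.8] [ 0.5652 -0.0213  0.131 ]
keeper_pin top 0.26 [342.4 255.6] [ 0.5715 -0.1518  0.131 ]
lock_pivot scene 0.94 [321.  215.6] [ 0.5688 -0.1599  0.114 ]
lock_pivot top 0.84 [342.8 257.2] [ 0.5694 -0.154   0.114 ]
lever_grip scene 0.66 [302.8 185.7] [ 0.5781 -0.222   0.159 ]
lever_grip top 0.79 [384.7 256.3] [ 0.5695 -0.2323  0.159 ]
lever_grip top 0.28 [285.7 185.1] [ 0.7075 -0.0363  0.159 ]
cup scene 0.94 [276.8 322.7] [ 0.747 -0.03   0.   ]
cup top 0.67 [285.6 185. ] [ 0.7423 -0.0294  0.    ]
cup top 0.65 [322.6 260.5] [ 0.5684 -0.1173  0.    ]
jar scene 0.96 [244.7 274.8] [ 0.7454 -0.1893  0.    ]
jar top 0.86 [357.  181.2] [ 0.7544 -0.1954  0.    ]
jar top 0.18 [277.1 257.8] [ 0.5731 -0.0134  0.    ]
scoop top 0.97 [440.2 238.6] [ 0.6229 -0.3883  0.    ]
scene [[-0.857, 0.314, -0.408, 0.989], [0.515, 0.536, -0.669, 0.523], [0.009, -0.784, -0.621, 0.679], [0.0, 0.0, 0.0, 1.0]]
top [[0.013, -0.994, 0.112, 0.508], [-1.0, -0.016, -0.022, -0.075], [0.024, -0.111, -0.994, 1.074], [0.0, 0.0, 0.0, 1.0]]
```

View pics/top.png

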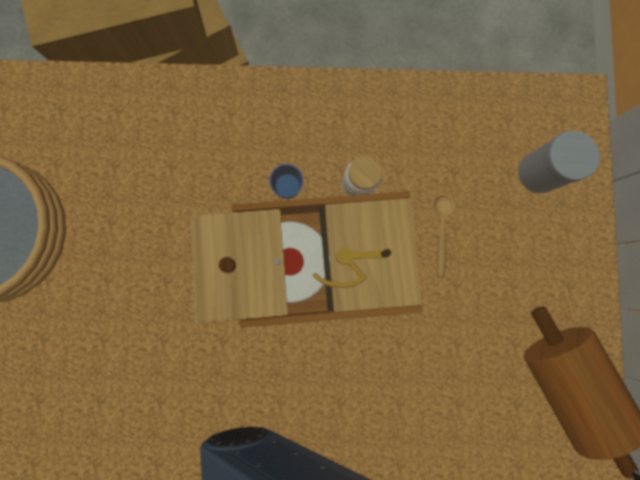

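View pics/scene.png

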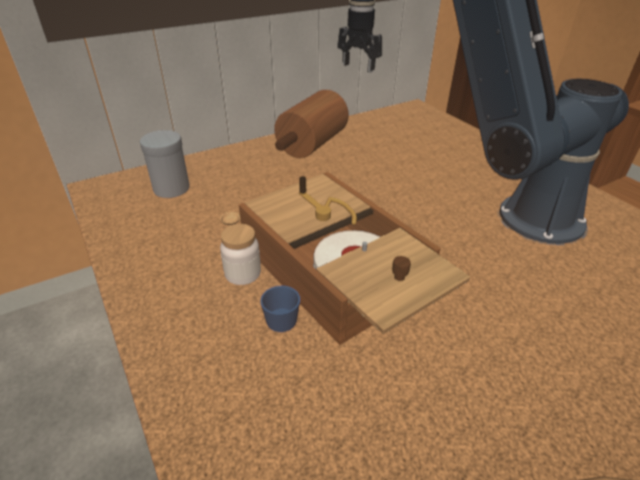

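The pictures show the chest yawed about +5°, with the lid about 85 mm open (top view: knob at 227,265, pin at 277,258, pivot at 343,257, grip at 385,256). The lever points to -y. The cup (286,185) and jar (360,175) are on the +x side. I'll push the knob from behind with shut fingers.

```bash
cat >> h.py <<'E'
YAW=np.radians(5); CX=np.array([np.cos(YAW),np.sin(YAW),0]); CY=np.array([-np.sin(YAW),np.cos(YAW),0])
def delta(p,yaw=None):
    "shift in tool axes (mm) and turn (deg) to reach p with tool x at world yaw (rad)"
    s=manip.sense(); M=R.from_quat(s['tool_rot']).as_matrix(); a=np.arctan2(M[1,0],M[0,0])
    t=0 if yaw is None else -np.degrees((yaw-a+np.pi)%(2*np.pi)-np.pi)
    return np.round(M.T@(np.array(p)-s['tcp_pos'])*1000,1), round(t,1)
E
python3 - <<'E'
from h import *
print(delta(np.array([.5495,.074,.23])+CY*.06,YAW-np.pi/2))
E
```

```text
(array([ 559.7, -597.1,    1.3]), np.float64(101.7))
```

>>> step_arm --targets "31 -33 0 6;62 -66 0 12;93 -99 0 18;124 -132 0 24;155 -165 0 30;186 -198 0 36;217 -231 0 42;248 -264 0 48;279 -297 0 54;310 -330 0 60;341 -363 0 66;372 -396 0 72" --gripper 1

```text
t: 2.2
tcp_pos: [0.4228, -0.1111, 0.2317]
tool_rot: [0.885, -0.466, 0.001, 0.0]
force: [0.8, -0.5, -0.2]
finger_gap: 0.001
gripper_force: 0.0
```

Run:
```python
from h import *
print(delta(np.array([.5495,.074,.23])+CY*.06,YAW-np.pi/2), manip.sense()['tcp_pos'])
```

```text
(array([-133.5, -238.5,    1.7]), np.float64(29.4)) [ 0.42284663 -0.11111493  0.2316891 ]
```

>>> step_arm --targets "-22 -40 0 5;-44 -80 0 10;-66 -119 0 15;-89 -159 0 20;-111 -199 1 25;-134 -239 2 29.4;-134 -239 30 29.4;-134 -239 60 29.4;-134 -239 60 29.4"

```text
t: 3.1
tcp_pos: [0.5336, 0.0942, 0.1621]
tool_rot: [0.758, -0.651, -0.023, -0.032]
force: [-1.5, -0.0, 0.2]
finger_gap: 0.001
gripper_force: 0.0
```

Run:
```python
from h import *
snap('scene','s2');b=snap('top')
for cam in('scene','top'):
  for k,z in (('lid_knob',.141),('keeper_pin',.131),('lock_pivot',.114)):
    r=manip.mark_of(cam,k)[:1]
    for x in r: print(k,cam,round(x['p'],2),np.round(x['position'],1),np.round(onz(cam,x['position'],z),4))
print(delta(np.array([.5495,.074,.132])+CY*.05,YAW-np.pi/2), manip.sense()['tcp_pos'])
```

```text
lid_knob scene 0.78 [401.1 262.6] [0.5399 0.0713 0.141 ]
keeper_pin scene 0.84 [364.2 244.1] [ 0.5586 -0.0158  0.131 ]
lock_pivot scene 0.7 [324.3 217.2] [ 0.5657 -0.1512  0.114 ]
lid_knob top 0.87 [229. 268.] [0.5431 0.0726 0.141 ]
keeper_pin top 0.75 [276.1 260.9] [ 0.5589 -0.0191  0.131 ]
lock_pivot top 0.56 [344.1 256.2] [ 0.5715 -0.1567  0.114 ]
(array([-26.1, -11.8,  36.7]), np.float64(3.7)) [0.53683502 0.09353049 0.16630782]
```

View pics/s2.png

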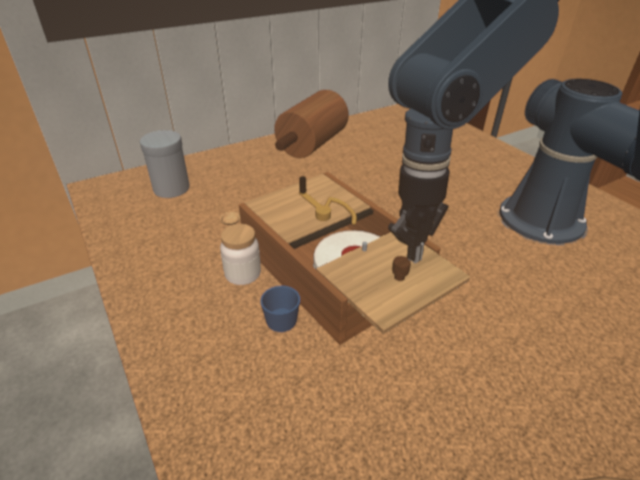

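The picture shows the shut fingertips at (415,258), just beside and above the knob (400,267). The arm is still settling, so I'll back off behind the knob first.

>>> step_arm --targets "0 0 0 0;-12 -5 0 0;-25 -10 0 0;-25 -10 0 0;-25 -10 0 0"

```text
t: 4.0
tcp_pos: [0.5409, 0.1118, 0.1655]
tool_rot: [0.762, -0.646, -0.024, -0.041]
force: [0.1, 1.0, -0.0]
finger_gap: -0.0
gripper_force: 0.0
```

Run:
```python
from h import *
b=snap('top')
cv2.imwrite('pics/t3.png',cv2.resize(b[190:340,150:350,::-1],None,fx=4,fy=4,interpolation=cv2.INTER_CUBIC))
s=manip.sense()
print(delta(np.array([.547,.073,.132])+CY*.05,YAW-np.pi/2), s['tcp_pos'],s['tool_rot'],s['qd'])
```

```text
(array([-7.6, -2.7, 34.4]), np.float64(4.5)) [0.5407447  0.11166233 0.16544253] [ 0.76205985 -0.64576086 -0.02429546 -0.04083428] [-0.00402406 -0.00081362  0.00036598 -0.00013409 -0.00110248 -0.00128393]
```

View pics/t3.png

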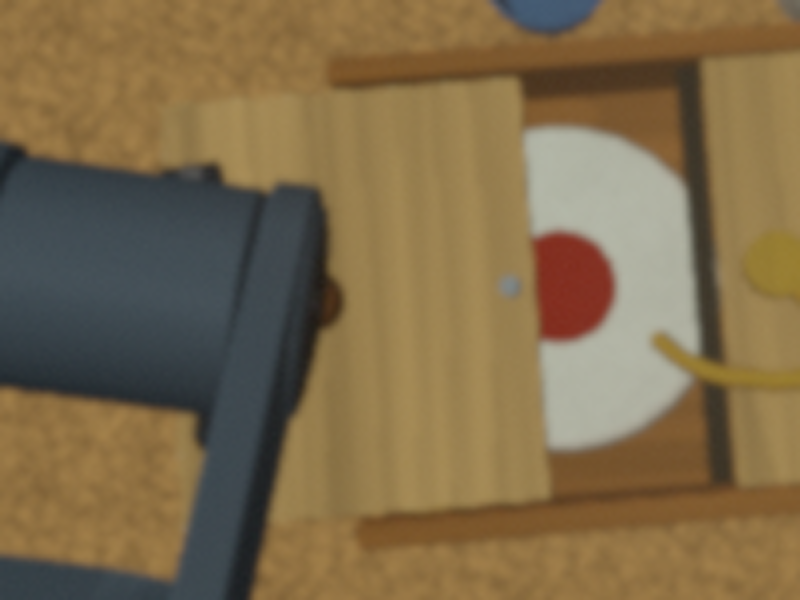

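Run:
```python
from h import *
s=manip.sense(); print(np.round(s['q'],3),s['tau'],s['force'],R.from_quat(s['tool_rot']).as_matrix().round(3).tolist())
```

```text
[-0.051  0.509  1.707  0.119  0.918  2.854] [ 1.16845015e-01 -3.93068647e+01 -1.37606218e+01  2.72869449e-01
 -1.83905050e-02 -4.28727560e-05] [-0.02390036 -0.39737038  0.55494505] [[0.165, -0.986, 0.016], [-0.982, -0.163, 0.094], [-0.09, -0.031, -0.995]]
```

Joint 6 has hit its range limit and is tilting the tool. The equivalent grasp a half turn back avoids this, so I'll unwind 180°.

>>> step_arm --targets "0 0 0 -8;-10 0 -10 -16;-10 0 -10 -24;-10 0 -10 -32;-10 0 -10 -40;-10 0 -10 -48;-10 0 -10 -56;-10 0 -10 -64;-10 0 -10 -72;-10 0 -10 -80;-10 0 -10 -88;-10 0 -10 -88"

```text
t: 5.25
tcp_pos: [0.5389, 0.1202, 0.1763]
tool_rot: [0.997, 0.064, 0.011, -0.046]
force: [0.3, 0.0, 0.3]
finger_gap: 0.001
gripper_force: 0.0
```

Run:
```python
from h import *
s=manip.sense()
print(delta(np.array([.547,.073,.165])+CY*.05,YAW+np.pi/2), s['tcp_pos'],s['tool_rot'],np.round(s['q'],3))
```

```text
(array([ 3.7, -1.1, 11.6]), np.float64(-87.7)) [0.53892712 0.12015276 0.17631097] [ 0.99679638  0.06432208  0.01087061 -0.04627608] [-0.035  0.493  1.698  0.117  0.941  1.339]
```

>>> step_arm --targets "0 0 0 -8;4 -1 0 -16;4 -1 0 -24;4 -1 0 -32;4 -1 0 -40;4 -1 0 -48;4 -1 0 -56;4 -1 0 -64;4 -1 0 -72;4 -1 0 -80;4 -1 0 -87.5;4 -1 0 -87.5"

```text
t: 6.45
tcp_pos: [0.5428, 0.1217, 0.1766]
tool_rot: [0.677, 0.735, 0.04, -0.026]
force: [-0.5, 0.1, -0.6]
finger_gap: 0.001
gripper_force: 0.0
```

Run:
```python
from h import *
s=manip.sense()
print(delta(np.array([.547,.073,.132])+CY*.055,YAW+np.pi/2), s['tcp_pos'],s['tool_rot'],np.round(s['q'],3))
for cam in('scene','top'):
  snap(cam)
  for k,z in (('lid_knob',.141),('keeper_pin',.131),('lock_pivot',.114)):
    r=manip.mark_of(cam,k)[:1]
    for x in r: print(k,cam,round(x['p'],2),np.round(x['position'],1),np.round(onz(cam,x['position'],z),4))
```

```text
(array([ 2. , -1.2, 44.9]), np.float64(-0.2)) [0.54283479 0.12171225 0.17656654] [ 0.6765005   0.73490476  0.03988648 -0.02590633] [-0.032  0.497  1.688  0.116  0.947 -0.182]
lid_knob scene 0.6 [400.9 263.3] [0.5414 0.0727 0.141 ]
keeper_pin scene 0.86 [365.2 243.8] [ 0.5564 -0.0156  0.131 ]
lock_pivot scene 0.7 [321.9 216.8] [ 0.5694 -0.1551  0.114 ]
lid_knob top 0.77 [227.  264.4] [0.5501 0.0768 0.141 ]
keeper_pin top 0.89 [279.8 258.4] [ 0.564  -0.0264  0.131 ]
lock_pivot top 0.66 [344.3 255.8] [ 0.5723 -0.1571  0.114 ]
```

>>> step_arm --targets "1 0 0 0;2 0 20 0;2 0 44 0;2 0 44 0;2 0 44 0"

```text
t: 7.35
tcp_pos: [0.5433, 0.128, 0.1329]
tool_rot: [0.675, 0.736, 0.04, -0.026]
force: [1.1, 0.4, 0.4]
finger_gap: -0.001
gripper_force: 0.0
```

Run:
```python
from h import *
s=manip.sense(); print(s['tcp_pos'])
for d in (.03,.01,-.02,-.05): print(delta(np.array([.548,.075,.132])+CY*d,YAW+np.pi/2))
```

```text
[0.54326985 0.1279857  0.1329275 ]
(array([-23.2,   0.1,  -1.2]), np.float64(-0.0))
(array([-43.1,   0.2,  -3.1]), np.float64(-0.0))
(array([-73. ,   0.3,  -5.8]), np.float64(-0.0))
(array([-102.8,    0.4,   -8.6]), np.float64(-0.0))
```

>>> step_arm --targets "-8 0 -1 0;-16 0 -1 0;-24 0 -1.5 0;-32 0 -2 0;-40 0 -3 0;-48 0 -4 0;-56 0 -4.5 0;-64 0 -5 0;-72 0 -6 0;-80 0 -6.5 0;-80 0 -6.5 0"

```text
t: 8.45
tcp_pos: [0.55, 0.0464, 0.1318]
tool_rot: [0.676, 0.736, 0.039, -0.026]
force: [-0.2, 0.1, 0.7]
finger_gap: -0.001
gripper_force: 0.0
```

Run:
```python
from h import *
s=manip.sense(); print(s['tcp_pos'],s['force'])
snap('scene','s4')
for cam in('scene','top'):
  if cam=='top': snap('top')
  for k,z in (('lid_knob',.141),('keeper_pin',.131),('lock_pivot',.114)):
    r=manip.mark_of(cam,k)[:1]
    for x in r: print(k,cam,round(x['p'],2),np.round(x['position'],1),np.round(onz(cam,x['position'],z),4))
```

```text
[0.54995569 0.04641404 0.13180859] [-0.15047891  0.12870863  0.70908023]
lid_knob scene 0.8 [373.8 247.6] [0.557  0.0117 0.141 ]
keeper_pin scene 0.67 [376.7 249. ] [0.5467 0.0084 0.131 ]
lock_pivot scene 0.97 [322.6 214.2] [ 0.5631 -0.1626  0.114 ]
lid_knob top 0.84 [257.7 263.6] [0.5525 0.0165 0.141 ]
keeper_pin top 0.96 [307.8 255. ] [ 0.5717 -0.0823  0.131 ]
lock_pivot top 0.85 [342.2 255.9] [ 0.572  -0.1528  0.114 ]
```

View pics/s4.png

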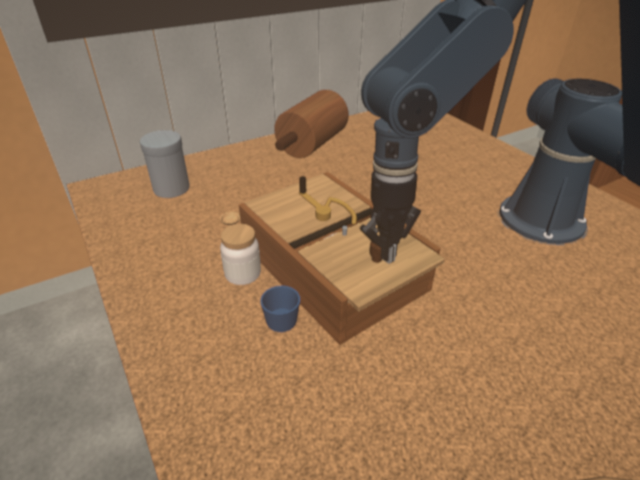

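The lid is following; the fingers are behind the knob at (385,252) and the pin is at (347,231), leaving about 23 mm. Next I'll go on gently until the seal resists.

>>> step_arm --targets "-4 0 -0.4 0;-8 0 -0.8 0;-12 0 -1.1 0;-15 0 -1.4 0;-15 0 -1.4 0"

```text
t: 9.35
tcp_pos: [0.5515, 0.0322, 0.1321]
tool_rot: [0.676, 0.736, 0.04, -0.026]
force: [-0.8, 1.4, -0.3]
finger_gap: -0.0
gripper_force: 0.2
```

>>> step_arm --targets "-2 0 -0.2 0;-4 0 -0.4 0;-4 0 -0.4 0"

```text
t: 9.65
tcp_pos: [0.5518, 0.0286, 0.1321]
tool_rot: [0.675, 0.736, 0.04, -0.026]
force: [-0.6, 0.8, -0.9]
finger_gap: 0.003
gripper_force: 0.5
```

>>> step_arm --targets "-1.5 0 -0.1 0;-3 0 -0.3 0;-3 0 -0.3 0"

```text
t: 9.95
tcp_pos: [0.552, 0.026, 0.1321]
tool_rot: [0.675, 0.736, 0.04, -0.026]
force: [-0.6, 2.7, -0.8]
finger_gap: -0.002
gripper_force: 1.3
```

>>> step_arm --targets "-1 0 -0.1 0;-2 0 -0.2 0;-2 0 -0.2 0"

```text
t: 10.25
tcp_pos: [0.5521, 0.0247, 0.1321]
tool_rot: [0.676, 0.736, 0.04, -0.026]
force: [0.3, 5.1, -0.5]
finger_gap: 0.0
gripper_force: 2.6
```

>>> step_arm --targets "-1 0 -0.1 0;-2 0 -0.2 0;-2 0 -0.2 0"

```text
t: 10.55
tcp_pos: [0.5522, 0.0234, 0.1321]
tool_rot: [0.676, 0.736, 0.041, -0.027]
force: [0.0, 8.2, -1.1]
finger_gap: -0.0
gripper_force: 3.7
```

The seal is engaged: the force rose to 8 N over 4 mm. Backing off, then going up and toward the lever.

>>> step_arm --targets "8 0 0.8 0;20 0 0 0;20 0 -30 0;20 0 -70 0;20 0 -110 -8;20 0 -110 -16;20 0 -110 -24;20 0 -110 -32;20 0 -110 -40;20 0 -110 -48;20 0 -110 -56;20 0 -110 -64"

```text
t: 11.75
tcp_pos: [0.549, 0.0315, 0.2439]
tool_rot: [0.18, 0.983, 0.047, -0.0]
force: [-0.0, 0.2, -0.2]
finger_gap: -0.0
gripper_force: 0.0
```

Run:
```python
from h import *
s=manip.sense(); print(s['tcp_pos'])
for i in range(2):
 for cam in('scene','top'):
  im=snap(cam)
  for k,z in (('lid_knob',.141),('keeper_pin',.131),('lock_pivot',.114),('lever_grip',.159)):
    r=manip.mark_of(cam,k)[:1]
    for x in r: print(k,cam,round(x['p'],2),np.round(x['position'],1),np.round(onz(cam,x['position'],z),4))
cv2.imwrite('pics/t5.png',cv2.resize(im[190:340,250:450,::-1],None,fx=4,fy=4,interpolation=cv2.INTER_CUBIC))
g=np.array([.5705,-.155,.25])-CY*.08+CX*.05
print(delta(g,YAW+np.pi))
```

```text
[0.54903137 0.03149398 0.24391718]
lid_knob scene 0.98 [368.6 239.3] [ 0.5506 -0.0137  0.141 ]
keeper_pin scene 0.56 [339.9 223.6] [ 0.5627 -0.0956  0.131 ]
lock_pivot scene 0.63 [321.5 216.3] [ 0.5692 -0.1571  0.114 ]
lever_grip scene 0.97 [302.5 183. ] [ 0.5731 -0.2322  0.159 ]
keeper_pin top 0.78 [317.3 257. ] [ 0.5679 -0.1014  0.131 ]
lock_pivot top 0.7 [341.3 256.7] [ 0.5704 -0.1509  0.114 ]
lever_grip top 0.9 [383.9 252.3] [ 0.5773 -0.2307  0.159 ]
lid_knob scene 0.66 [368.2 242. ] [ 0.5562 -0.0073  0.141 ]
keeper_pin scene 0.85 [339.  225.1] [ 0.5671 -0.0922  0.131 ]
lock_pivot scene 0.67 [322.5 216.6] [ 0.5679 -0.1551  0.114 ]
lever_grip scene 0.61 [301.5 182.4] [ 0.5738 -0.2355  0.159 ]
keeper_pin top 0.57 [314.1 256.2] [ 0.5695 -0.095   0.131 ]
lock_pivot top 0.76 [341.8 257.2] [ 0.5693 -0.152   0.114 ]
lever_grip top 0.9 [384.3 250.5] [ 0.5808 -0.2315  0.159 ]
(array([-167. , -214.4,  -29.7]), np.float64(-26.0))
```

View pics/t5.png

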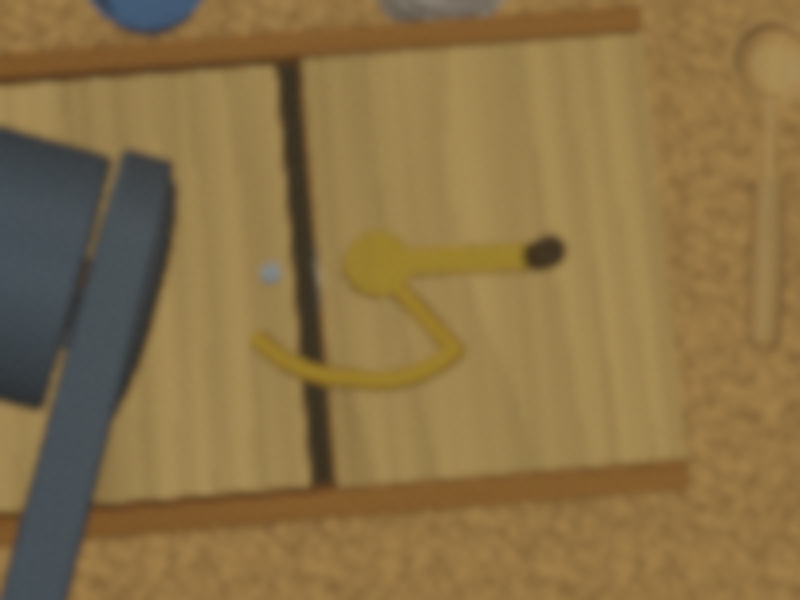

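The picture shows the lid up to the seal and the pin (317,258) beside the seam. The hook is clear on the -x side, and the lever points to -y with its grip at (385,252). Moving to the +x side of the grip.

>>> step_arm --targets "-28 -36 -5 -6;-56 -72 -10 -13;-84 -108 -15 -20;-112 -143 -20 -26;-140 -179 -25 -26;-167 -214 -30 -26;-167 -214 -30 -26;-167 -214 -30 -26"

```text
t: 13.55
tcp_pos: [0.6272, -0.2311, 0.2497]
tool_rot: [-0.042, 0.998, 0.047, 0.01]
force: [-0.5, 1.0, 0.1]
finger_gap: 0.002
gripper_force: 0.0
```

```bash
cat >> h.py <<'E'
P=np.array([.569,-.154,0])
def arc(th,back,z=.145,r=.08,yawoff=0):
    "TCP place with lever at th (cw), standing back m behind the grip"
    rad=-CY*np.cos(th)-CX*np.sin(th); tan=CY*np.sin(th)-CX*np.cos(th)
    return P+rad*r-tan*back+[0,0,z], YAW+np.pi-th
E
python3 - <<'E'
from h import *
s=manip.sense(); print(s['tcp_pos'],np.round(s['q'],2))
p=arc(0,.042); print(delta(*p))
E
```

```text
[ 0.62719895 -0.23109863  0.24966463] [-0.56  0.58  1.28  0.09  1.32 -2.24]
(array([ 11.7,  -7.9, 104.1]), np.float64(-0.3))
```

>>> step_arm --targets "4 -3 30 0;8 -6 60 0;11.5 -8 90 0;11.5 -8 104 0;11.5 -8 104 0;11.5 -8 104 0"

```text
t: 14.15
tcp_pos: [0.6192, -0.2287, 0.1468]
tool_rot: [-0.043, 0.998, 0.046, 0.011]
force: [-0.3, 0.1, 0.1]
finger_gap: 0.004
gripper_force: 0.0
```

Run:
```python
from h import *
s=manip.sense(); print(s['tcp_pos'],s['force'])
im=snap('scene'); cv2.imwrite('pics/s6.png',cv2.resize(im[110:310,200:460,::-1],None,fx=3,fy=3,interpolation=cv2.INTER_CUBIC))
for th,b in ((0,.03),(0,.022),(.1,.019),(.2,.019),(.3,.019),(.4,.019),(.5,.019),(.6,.019),(.7,.019),(.8,.019)): print(th,delta(*arc(th,b)))
```

```text
[ 0.61917828 -0.22872125  0.14678196] [-0.29603372  0.05043998  0.07079377]
0 (array([13.9, -0.8,  2. ]), np.float64(-0.1))
0 (array([21.9, -0.8,  1.8]), np.float64(-0.1))
0.1 (array([33. , -2.3,  1.4]), np.float64(5.6))
0.2 (array([41.2, -3. ,  1.1]), np.float64(11.3))
0.3 (array([49.4, -2.8,  0.9]), np.float64(17.1))
0.4 (array([57.6, -1.9,  0.8]), np.float64(22.8))
0.5 (array([65.6, -0.1,  0.7]), np.float64(28.5))
0.6 (array([73.4,  2.4,  0.8]), np.float64(34.3))
0.7 (array([80.9,  5.7,  0.9]), np.float64(40.0))
0.8 (array([88.1,  9.8,  1. ]), np.float64(45.7))
```

View pics/s6.png

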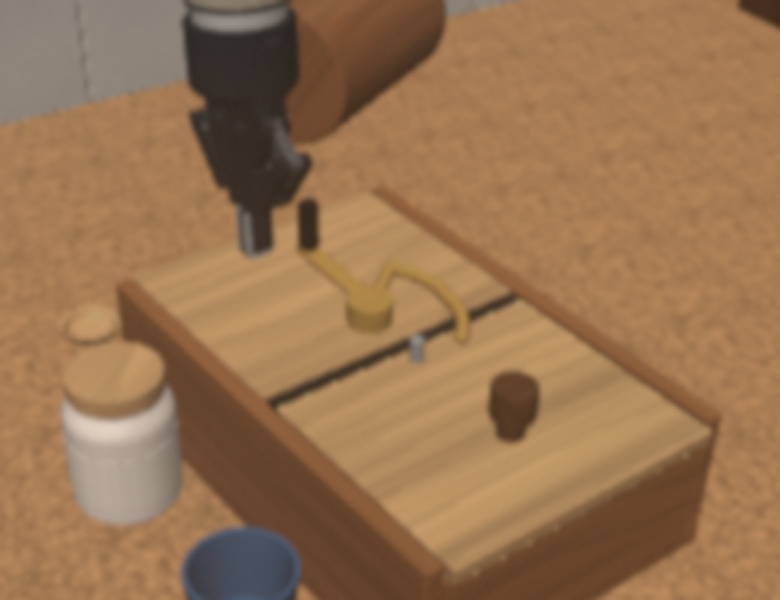

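The picture shows the fingers standing level beside the black grip on its +x side, with the lid at the seal. I'll sweep along the arc.

>>> step_arm --targets "7 -1 2 0;14 -1 2 0;22 -1 2 0;33 -2.3 1.4 5.6;41 -3 1 11.3;49.5 -3 1 17;57.5 -2 1 23;57.5 -2 1 23"

```text
t: 15.0
tcp_pos: [0.5599, -0.2361, 0.1436]
tool_rot: [0.158, 0.986, 0.048, 0.0]
force: [-0.4, -1.0, -0.0]
finger_gap: 0.003
gripper_force: 0.0
```

Run:
```python
from h import *
s=manip.sense(); print(s['tcp_pos'],s['force'],np.round(s['q'],2))
for cam,k,z in (('scene','lever_grip',.159),('top','lever_grip',.159)):
  snap(cam)
  for x in manip.mark_of(cam,k)[:1]: print(k,cam,round(x['p'],2),np.round(onz(cam,x['position'],z),4))
for th in np.arange(.5,1.01,.1): print(round(th,1),np.round(arc(th,0)[0],3),delta(*arc(th,.019)))
```

```text
[ 0.55990321 -0.23606016  0.14362948] [-0.37216421 -1.0175654  -0.02336274] [-0.63  0.62  1.54  0.1   1.03 -1.93]
lever_grip scene 0.98 [ 0.5338 -0.2356  0.159 ]
lever_grip top 0.94 [ 0.5413 -0.2257  0.159 ]
0.5 [ 0.537 -0.227  0.145] (array([ 7.2, -0.9, -1.6]), np.float64(5.7))
0.6 [ 0.53  -0.224  0.145] (array([15.4, -1.6, -1.5]), np.float64(11.4))
0.7 [ 0.523 -0.219  0.145] (array([23.6, -1.5, -1.4]), np.float64(17.1))
0.8 [ 0.517 -0.215  0.145] (array([31.7, -0.5, -1.2]), np.float64(22.9))
0.9 [ 0.511 -0.209  0.145] (array([39.8,  1.2, -0.9]), np.float64(28.6))
1.0 [ 0.506 -0.203  0.145] (array([47.6,  3.8, -0.6]), np.float64(34.3))
```

>>> step_arm --targets "3.5 -0.5 -1 3;7 -1 -1.5 5.7;11 -1.3 -1.5 8.5;15.5 -1.6 -1.5 11.4;19.5 -1.5 -1.5 14;23.5 -1.5 -1.4 17"

```text
t: 15.8
tcp_pos: [0.5391, -0.2307, 0.1449]
tool_rot: [0.301, 0.952, 0.047, -0.006]
force: [0.4, 0.6, -1.1]
finger_gap: 0.001
gripper_force: 0.5
```

Run:
```python
from h import *
s=manip.sense(); print(s['tcp_pos'],s['force'],np.round(s['q'],2))
im=snap('scene')
for cam,k,z in (('scene','lever_grip',.159),('top','lever_grip',.159)):
  if cam=='top': im2=snap(cam)
  for x in manip.mark_of(cam,k)[:1]: print(k,cam,round(x['p'],2),np.round(onz(cam,x['position'],z),4))
cv2.imwrite('pics/s7.png',cv2.resize(im[110:310,200:460,::-1],None,fx=3,fy=3,interpolation=cv2.INTER_CUBIC))
for th in np.arange(.8,1.31,.1): print(round(th,1),np.round(arc(th,0)[0],3),delta(*arc(th,.019)))
```

```text
[ 0.53905444 -0.23068085  0.14486484] [ 0.41686121  0.56794976 -1.11484603] [-0.64  0.6   1.59  0.1   0.99 -1.65]
lever_grip scene 0.88 [ 0.525  -0.2195  0.159 ]
lever_grip top 0.8 [ 0.522 -0.215  0.159]
0.8 [ 0.517 -0.215  0.145] (array([ 8.1, -1.7,  0. ]), np.float64(5.9))
0.9 [ 0.511 -0.209  0.145] (array([16.3, -2.3,  0.3]), np.float64(11.7))
1.0 [ 0.506 -0.203  0.145] (array([24.5, -2.2,  0.7]), np.float64(17.4))
1.1 [ 0.501 -0.196  0.145] (array([32.7, -1.2,  1.1]), np.float64(23.1))
1.2 [ 0.497 -0.189  0.145] (array([40.7,  0.5,  1.6]), np.float64(28.9))
1.3 [ 0.494 -0.182  0.145] (array([48.5,  3.1,  2.1]), np.float64(34.6))
```

View pics/s7.png

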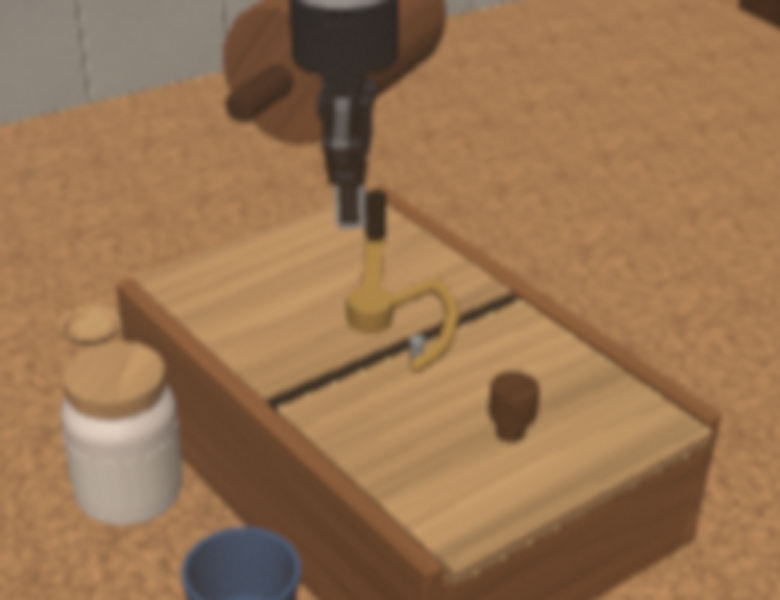

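The hook (430,365 in the crop) is passing behind the pin, so it catches. The grip is in contact with the fingers at (360,205). Continuing.

>>> step_arm --targets "4 -1 0 3;8 -1.7 0 6;12 -2 0 9;16 -2.3 0.3 11.7;20 -2.3 0.5 14.5;24.5 -2.2 0.7 17.4;28.5 -1.8 1 20;32.5 -1.2 1 23;32.5 -1.2 1 23"

```text
t: 16.9
tcp_pos: [0.5122, -0.2137, 0.1452]
tool_rot: [0.484, 0.874, 0.044, -0.014]
force: [1.4, -3.2, -2.0]
finger_gap: -0.003
gripper_force: 1.6
```

Run:
```python
from h import *
s=manip.sense(); print(s['tcp_pos'],s['force'],np.round(s['q'],2))
for cam,k,z in (('scene','lever_grip',.159),('top','lever_grip',.159)):
  snap(cam)
  for x in manip.mark_of(cam,k)[:1]: print(k,cam,round(x['p'],2),np.round(onz(cam,x['position'],z),4))
for th in np.arange(1.2,1.71,.1): print(round(th,1),np.round(arc(th,0)[0],3),delta(*arc(th,.019)))
```

```text
[ 0.51215244 -0.21367538  0.14518123] [ 1.44474584 -3.16699666 -1.97219571] [-0.64  0.56  1.68  0.1   0.95 -1.26]
lever_grip scene 0.8 [ 0.4928 -0.2023  0.159 ]
lever_grip top 0.97 [ 0.504 -0.194  0.159]
1.2 [ 0.497 -0.189  0.145] (array([ 9.2, -1.7,  0.7]), np.float64(5.9))
1.3 [ 0.494 -0.182  0.145] (array([17.4, -2.4,  1.2]), np.float64(11.6))
1.4 [ 0.492 -0.174  0.145] (array([25.6, -2.2,  1.8]), np.float64(17.3))
1.5 [ 0.49  -0.167  0.145] (array([33.8, -1.3,  2.4]), np.float64(23.0))
1.6 [ 0.489 -0.159  0.145] (array([41.8,  0.4,  3.1]), np.float64(28.8))
1.7 [ 0.489 -0.151  0.145] (array([49.5,  3. ,  3.8]), np.float64(34.5))
```

>>> step_arm --targets "4.5 -1 0.3 3;9 -1.7 0.7 6;13 -2 1 9;17.5 -2.4 1.2 11.6;21.5 -2.3 1.5 14.5;25.5 -2.2 1.8 17.3;29.5 -1.8 2 20;33.5 -1.3 2.4 23;33.5 -1.3 2.4 23"

```text
t: 18.0
tcp_pos: [0.4922, -0.1843, 0.145]
tool_rot: [0.649, 0.759, 0.041, -0.025]
force: [0.2, -2.2, -0.7]
finger_gap: 0.0
gripper_force: 0.9
```

>>> step_arm --targets "2 -0.3 0.1 1.5;4 -0.5 0.3 3;4 -0.5 0.3 3"

```text
t: 18.3
tcp_pos: [0.4909, -0.1809, 0.1449]
tool_rot: [0.669, 0.742, 0.04, -0.026]
force: [0.0, -3.6, -0.5]
finger_gap: 0.003
gripper_force: 1.8
```

Run:
```python
from h import *
s=manip.sense(); print(s['tcp_pos'],s['force'],np.round(s['q'],2))
for cam,k,z in (('scene','lever_grip',.159),('top','lever_grip',.159)):
  snap(cam)
  for x in manip.mark_of(cam,k)[:1]: print(k,cam,round(x['p'],2),np.round(onz(cam,x['position'],z),4))
for th in np.arange(1.5,1.71,.1): print(round(th,1),np.round(arc(th,0)[0],3),delta(*arc(th,.019)))
```

```text
[ 0.49088124 -0.18088921  0.14494232] [ 0.02938169 -3.64832154 -0.51158365] [-0.62  0.53  1.76  0.11  0.9  -0.79]
lever_grip scene 0.8 [ 0.4866 -0.1589  0.159 ]
lever_grip top 0.61 [ 0.4936 -0.1597  0.159 ]
1.5 [ 0.49  -0.167  0.145] (array([-4.9,  1.6, -0.5]), np.float64(-3.1))
1.6 [ 0.489 -0.159  0.145] (array([ 3. , -0.3,  0.2]), np.float64(2.7))
1.7 [ 0.489 -0.151  0.145] (array([11.2, -1.5,  0.9]), np.float64(8.4))
```

Near the stop; I'll press on in small steps until the stop resists.

>>> step_arm --targets "1 0 0.1 1;2 0 0.1 2;2 0 0.1 2"

```text
t: 18.8
tcp_pos: [0.4904, -0.1791, 0.145]
tool_rot: [0.682, 0.73, 0.039, -0.026]
force: [-2.2, -4.5, -1.5]
finger_gap: -0.002
gripper_force: 2.5
```

>>> step_arm --targets "1 0 0.1 0;2 0 0.2 0;2 0 0.2 0"

```text
t: 19.1
tcp_pos: [0.4904, -0.1788, 0.145]
tool_rot: [0.681, 0.731, 0.038, -0.025]
force: [-3.6, -9.8, -2.2]
finger_gap: -0.004
gripper_force: 4.7
```

>>> step_arm --targets "1 0 0.1 0;2 0 0.2 0;2 0 0.2 0"

```text
t: 19.4
tcp_pos: [0.4904, -0.1787, 0.1451]
tool_rot: [0.681, 0.731, 0.037, -0.024]
force: [-5.0, -14.1, -2.6]
finger_gap: -0.0
gripper_force: 6.9
```

>>> step_arm --targets "1 0 0.1 0;2 0 0.2 0;2 0 0.2 0"

```text
t: 19.7
tcp_pos: [0.4905, -0.1785, 0.1452]
tool_rot: [0.681, 0.731, 0.036, -0.022]
force: [-6.6, -18.6, -2.9]
finger_gap: 0.0
gripper_force: 9.0
```

At the stop: 19 N with no motion. Backing off and checking.

>>> step_arm --targets "-8 0 -0.8 0;-20 0 -2 0;-30 0 -3 0;-30 0 -40 0;-30 0 -80 0;-30 0 -120 0;-60 0 -120 0;-100 0 -120 0;-100 0 -120 0;-100 0 -120 0"

```text
t: 20.7
tcp_pos: [0.4953, -0.2834, 0.2548]
tool_rot: [0.682, 0.729, 0.04, -0.027]
force: [0.3, 0.0, -0.4]
finger_gap: 0.0
gripper_force: 0.0
```

Run:
```python
from h import *
s=manip.sense(); print(s['tcp_pos'],s['force'])
im=snap('scene'); im2=snap('top')
Z=dict(keeper_pin=.131,lock_pivot=.114,lever_grip=.159,cup=0,jar=0,scoop=0)
for k,z in Z.items():
  for cam in('scene','top'):
    for x in manip.mark_of(cam,k)[:1]: print(k,cam,round(x['p'],2),np.round(onz(cam,x['position'],z),4))
c=lambda i,r0,c0:cv2.resize(i[r0:r0+150,c0:c0+130],(390,450),interpolation=cv2.INTER_CUBIC)
cv2.imwrite('pics/f.png',np.hstack([c(im,160,270),c(im2,180,280)])[:,:,::-1])
```

```text
[ 0.4953467  -0.28343862  0.25478356] [ 0.29113054  0.02097645 -0.3603905 ]
keeper_pin scene 0.93 [ 0.5649 -0.1066  0.131 ]
keeper_pin top 0.76 [ 0.571  -0.1048  0.131 ]
lock_pivot scene 0.9 [ 0.5675 -0.1471  0.114 ]
lock_pivot top 0.81 [ 0.5729 -0.1552  0.114 ]
lever_grip scene 0.91 [ 0.4919 -0.1572  0.159 ]
lever_grip top 0.93 [ 0.4939 -0.1558  0.159 ]
cup scene 0.66 [ 0.7472 -0.0271  0.    ]
cup top 0.59 [ 0.7428 -0.0298  0.    ]
jar scene 0.75 [ 0.7448 -0.1961  0.    ]
jar top 0.68 [ 0.7565 -0.2059  0.    ]
scoop top 0.97 [ 0.6244 -0.3911  0.    ]
```

View pics/f.png

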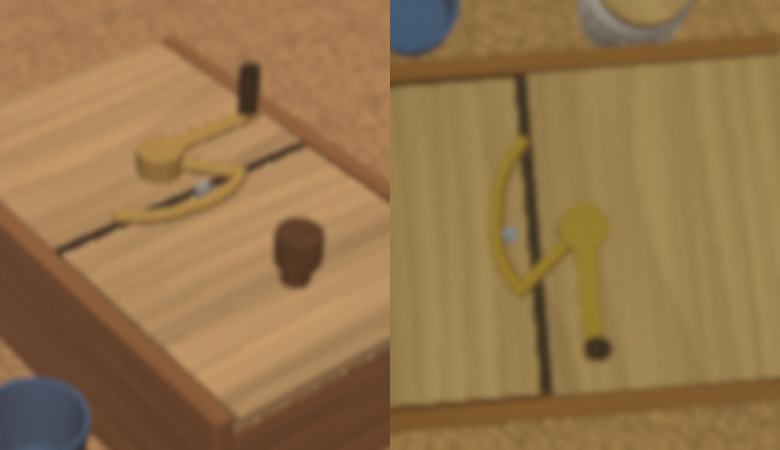

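The hook is around the pin, which sits against the seam (pin at 508,233 in the right crop). The lever points to -x with its grip at (597,348), and the bystanders have not moved. Handing in.

```bash
python3 -c "
from station import manip
print(manip.sign_off())"
```

```text
the job is handed in; nothing more can be done
None
```

The tea chest is closed and handed in, though the hand-in gave no verdict: the lock is turned to its stop with its hook round the pin, the lid looks tight on the seal, and cup, jar and scoop show no real movement.

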